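# Call the storekeeper and point out the filter and its ring

### The job

At the spare-parts counter, press the call button fully down and let it come up again, then point out the two parts of the order without touching them: first hold the fingertips about 3 cm above the middle of the tallest of the three filters on the board for at least two seconds, then about 3 cm above the middle of the larger of the two steel rings in the tray. Finish while still pointing at that ring; touch neither the goods nor the tray, and leave everything where it stands.

Things in the scene. Friction and masses are not known exactly. Their poses are not given: they have to be found in the camera images.
- bell_top (a point): Centre of the top face of the call button: a black round cap 44 mm across in a metal collar on top of a grey box 75 x 75 x 40 mm fixed to the counter, 62 mm above the counter. The button is pressed straight down. The box may stand left, middle or right near the robot's edge, in one row with the carton and the tin.
- bell (a joint): Travel of the call button in m: 0 is up, 0.006 is fully down (about 5 N, spring return).
- filter_tall_top (a point): Centre of the top of the tallest filter, an upright yellow can 66 mm across and 165 mm high with a steel rim at its foot; loose, 0.5 kg. It stands on a plywood board 150 x 280 x 12 mm, with the two shorter filters in a row beside it in any order. z is up. Point at this one first.
- ring_large_top (a point): Centre (in the hole) of the upper face of the larger steel ring, 66 mm outside, 40 mm hole, 14 mm high, lying flat and loose in the tray. z is up. Point at this one second. The board and the tray may change sides.
- tray: Open white steel tray 190 x 280 x 35 mm (x, y, z), walls 4 mm, fixed to the counter. Origin: centre of its underside. Holds the two rings, a plug and a wrench.
- filter_tall: The tallest filter; origin at the centre of its underside.
- ring_large: The larger ring; origin at the centre of its underside.
- filter_mid: Bystander: yellow filter 66 mm across, 125 mm high, on the board. Origin: centre of underside.
- filter_short: Bystander: yellow filter 66 mm across, 90 mm high, on the board. Origin: centre of underside.
- ring_small: Bystander: steel ring 40 mm outside, 20 mm hole, 14 mm high, in the tray. Origin: centre of underside.
- plug: Bystander: solid stepped steel plug 38 mm across, 28 mm high, in the tray. Origin: centre of underside.
- wrench: Bystander: steel wrench 160 mm long lying along the far side of the tray.
- carton: Bystander: closed cardboard box 60 x 90 x 60 mm on the counter. Origin: centre of underside.
- tin: Bystander: steel tin 60 mm across, 80 mm high, on the counter. Origin: centre of underside.
Things that resemble listed ones, but are neither listed nor needed, are in the scene too. Leave any blue look-alike of the part that bears bell_top alone. What is shaped like the ring_large but black is not meant.

How it is judged:
By the outcome, as a careful person would: the job done as asked, in the order asked, and still so for the second after the job is handed in, with the robot touching nothing.
It also fails if it takes over 54 s, if anything falls off the work surface, if the arm or the gripper's body presses on something with over 40 N, if the wrist force passes 120 N, or if a joint passes its speed limit or range.

### The arm

A 6-joint arm with a two-finger parallel gripper is mounted at the origin on the work surface. World frame = base frame: x ahead of the robot, y to its left, z up, the work surface at z = 0. Lengths are in mm, angles in rad, forces in N, time in s.
With the tool pointing down it reaches from about 325 to 775 mm from the base axis. Payload 5.5 kg.
Tool frame: the origin (TCP) lies at the very end of the fingers, on their centre line; the grasp point (between the pads) lies 19 mm behind it (robot.pinch_z is the distance from the TCP to the grasp point, in mm); z points along the fingers, y is the line along which they close (so a half turn about z gives the same grasp; the last joint's range is limited). The gripper opens to 88 mm and grips with 3 to 60 N. Pads are 20 mm wide; open, the fingers measure 115 mm over their backs; the gripper's body (75 mm by 178 mm) begins 61 mm behind the grasp point.
Start: joints at [1.155, 0.091, 1.231, -0, 1.82, -0.057], TCP at [210.696, 561.804, 196.231] pointing down, gripper open.
Joint ranges: [-2.87, 2.87], [-0.86, 2.18], [0.17, 2.46], [-1.51, 4.65], [0.06, 2.69], [-2.65, 2.65]. Speed limits (rad/s): [2.57, 2.57, 3.01, 3.14, 3.14, 3.14].

### API

Orientations are given as a unit quaternion [x, y, z, w].
In Python, from station import robot, optics, order gives the robot as it stands.
- The arm moves only by the tool carry_out, never from a script. Its argument "steps" is a list that holds one entry, the list of rows, each a list of 7 numbers: the opening, from 0 (shut) to 1 (fully open), then the shift along the tool's x, y, z in mm, then the turn, a rotation vector about the tool's x, y, z in degrees. A call has 1 to 20 rows; each row shifts and turns the commanded pose from where the row before left it, along the tool's axes as they then stand; what a row does not reach is not made up. A row lasts 1/8 s, in which the tool goes at most 62.5 mm and 10.7 degrees, less where a joint would pass 70% of its speed; a pose out of reach is approached as far as the arm can. A call with a gripper value outside its range is refused whole. The fingers move at their own pace and stop on an object; "squeeze" is the grip in N (left out, the last holds). Time passes only in rows, so rows that do not move let the fingers close. It gives the time, the measured TCP pose, the force, the opening and the grip force at its end, in the units of the state.
- robot.get_obs(): the state, without advancing time (a new reading comes with each control period).
- optics.capture(name): name is "scene" or "top" or "wrist"; returns a dict with "image" (384x512x3 uint8, red, green, blue), "vfov" (degrees; the focal length in pixels is half the picture's height over the tangent of half this angle, whatever the lens; pixels are square), "cx", "cy" (the principal point, pixels), "k1" (the pictures are not rectified: a ray, as slopes to the right and down, at radius r is drawn at 1 + k1 r^2 times it, then the intrinsics apply), "rvec" (rotation vector, rad) and "tvec" (3), from world to camera coordinates, as OpenCV has them; the wrist camera has in their place "hand_eye" (4x4, takes a point from camera to tool coordinates, whose origin is the TCP and whose axes are the flange's). Camera axes: x right, y down, z forward; pixel columns grow to the right and rows downward; lengths in mm; the calibration is good to about 2 mm. A picture is of the moment at which its call begins: read the wrist's pose just before it. There is no depth.
- order.hand_in(): hands the job in; it is judged then, once.
The state is a dict: "clock": time; "joint_positions": joint angles; "qvel": joint speeds; "tau": joint torques, N m; "ee_pos": TCP position; "tcp_rot": TCP orientation; "contact_force": force on the tool from outside, world axes, zero at the start; "wrist_torque": the same for the moment, N m; "opening": finger opening in mm; "finger_force": force on a finger pad.
Only numpy, scipy, OpenCV 4.12 (cv2) and the standard library are available. Lean on these libraries where they do the work, as an engineer would, in place of code of your own. Each camera call takes 0.05 s, during which the arm holds its last target. There are 200 camera calls.

## Working session

There is one attempt and no reset: what is moved stays moved. The work goes in short steps, Python scripts to look and compute and a tool call to move; the robot and the scene stay as the last step left them, time stands still between calls to the robot, and variables do not carry over. Pictures are saved under pics/ and viewed, at most 10 in all, crops included, and the job is handed in when it is done.

Besides the shell and the picture viewer there is one more tool, called after ">>>" as name([rows], argument=value, ...), one row to a line, values as JSON. carry_out: Moves the arm, as the interface text tells. Its arguments: {"type":"object","properties":{"steps":{"type":"array"},"squeeze":{"type":"number"}},"required":["steps"]}

```bash
mkdir -p pics; python3 - <<'E'
from station import robot, optics
import cv2,pickle
o=robot.get_obs(); print(o)
d={}
for n in("scene","top"):
    c=optics.capture(n); d[n]=c; cv2.imwrite(f"pics/{n}.png",cv2.resize(c["image"][:,:,::-1],(800,600),interpolation=cv2.INTER_CUBIC))
    print({k:v for k,v in c.items() if k!="image"})
pickle.dump(d,open("d.pkl","wb"))
E
```

```text
{'clock': 0.0, 'joint_positions': array([ 1.15526893e+00,  9.18276016e-02,  1.23183208e+00, -4.99719950e-06,
        1.81980113e+00, -5.67364075e-02]), 'qvel': array([-0.0015895 , -0.00031624, -0.00069078,  0.00060905,  0.00084741,
        0.00126127]), 'tau': array([ 6.63153860e-04, -4.46438420e+01, -4.06457806e+01,  6.96351682e-02,
        2.88690173e-02, -1.73382259e-04]), 'ee_pos': array([210.57386668, 561.4773225 , 195.15602486]), 'tcp_rot': array([ 1.78435330e-01,  9.83951198e-01, -9.08723992e-04, -2.16166666e-04]), 'contact_force': array([-0.07313333,  0.46278291, -0.08876364]), 'wrist_torque': array([-0.01866556, -0.00393981,  0.01248437]), 'finger_force': 0.0, 'opening': 87.49072912399856}
{'vfov': 47.515484875312936, 'cx': 253.66077168523452, 'cy': 194.52638356513992, 'k1': -0.03098514594403777, 'rvec': array([ 1.7242953 ,  1.74664539, -0.76746894]), 'tvec': array([  55.0234939 , -230.94458612, 1509.36017793])}
{'vfov': 56.59841314003203, 'cx': 257.7437698315781, 'cy': 187.36903633572908, 'k1': -0.009675809599741928, 'rvec': array([ 2.15926756, -2.20535672,  0.02695295]), 'tvec': array([ -26.80992166,  498.22556993, 1051.18807043])}
```

View pics/top.png

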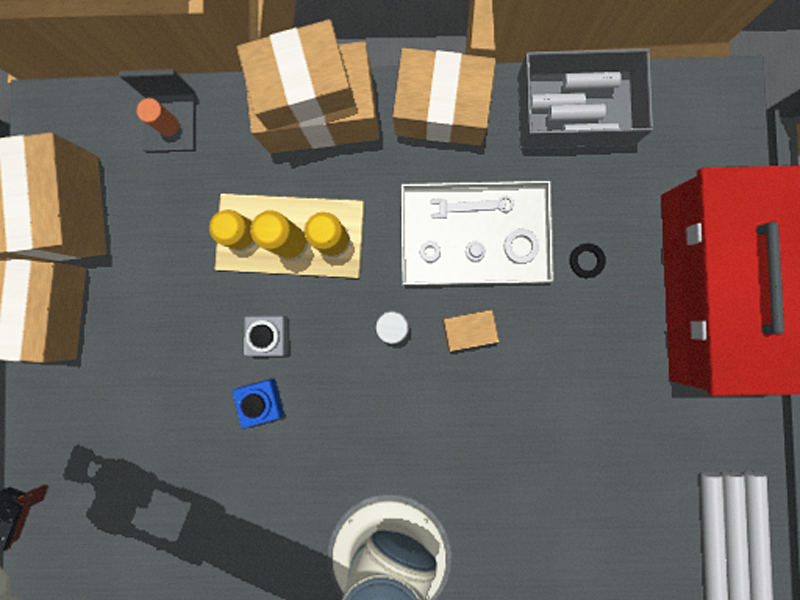

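View pics/scene.png

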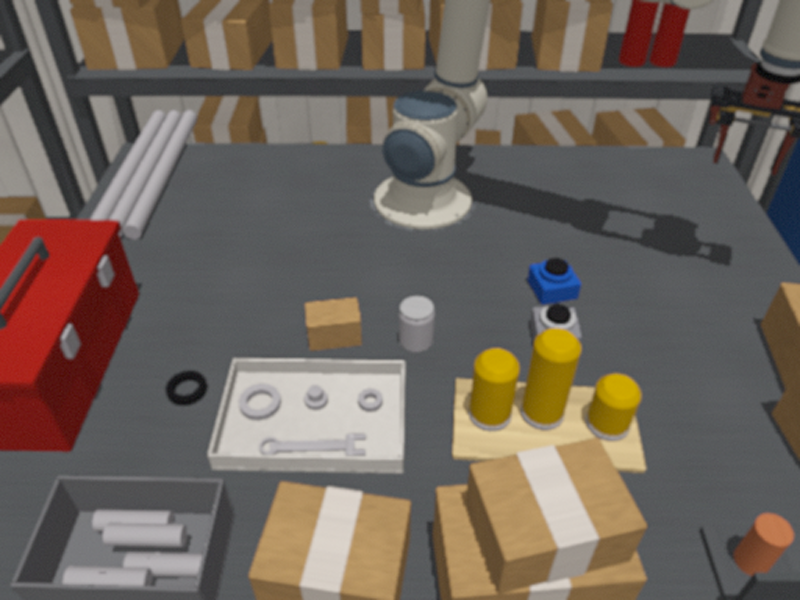

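The top picture shows the button cap at (263,336), the tallest (middle) filter's top near (269,229) and the large ring at (521,246), all in 800x600 pixels. The scene view confirms that the middle filter is the tallest, with its top at about (557,347).

```bash
cat > h.py <<'E'
import numpy as np,cv2
from scipy.spatial.transform import Rotation as R
def K(c):
    f=192/np.tan(np.radians(c["vfov"]/2)); return np.array([[f,0,c["cx"]],[0,f,c["cy"]],[0,0,1]])
def pose(c,o=None):  # world->camera R,t
    if "rvec" in c: return cv2.Rodrigues(c["rvec"])[0],np.array(c["tvec"])
    T=np.eye(4);T[:3,:3]=R.from_quat(o["tcp_rot"]).as_matrix();T[:3,3]=o["ee_pos"]
    M=np.linalg.inv(T@np.array(c["hand_eye"]));return M[:3,:3],M[:3,3]
def back(c,uv,z,o=None):
    r,t=pose(c,o);d=np.array([c["k1"],0,0,0,0.])
    n=cv2.undistortPoints(np.array([[uv]],float),K(c),d)[0,0]
    w=r.T@np.array([n[0],n[1],1]);C=-r.T@t
    return C+w*(z-C[2])/w[2]
def proj(c,p,o=None):
    r,t=pose(c,o)
    return cv2.projectPoints(np.array([p],float),cv2.Rodrigues(r)[0],t,K(c),np.array([c["k1"],0,0,0,0.]))[0].reshape(2)
E
python3 - <<'E'
import pickle;from h import *
d=pickle.load(open("d.pkl","rb"));t=d["top"];s=d["scene"]
S=.64
for n,a,b,z in(("bell",(263,336),(559,314),62),("tall",(269,229),None,177),("ring",(521,246),(260,400),18),("short",(229,227),None,102),("mid",(324,231),None,137),("tallfoot",None,(543,420),14)):
    print(n,*[back(c,np.array(p)*S,z).round(1) for c,p in((t,a),(s,b)) if p])
# project tall cylinder rings for overlay
b=cv2.resize(t["image"][:,:,::-1],None,fx=4,fy=4,interpolation=cv2.INTER_CUBIC)[480:1000,480:1000].copy()
b2=cv2.resize(t["image"][:,:,::-1],None,fx=4,fy=4,interpolation=cv2.INTER_CUBIC)[540:720,1240:1420].copy()
b[:180,340:]=b2
cv2.imwrite("pics/crop.png",b)
E
```

```text
bell [421.5 218.2  62. ] [430.4 225.6  62. ]
tall [598.1 174.8 177. ]
ring [ 581.2 -263.7   18. ] [ 586.  -261.3   18. ]
short [616.5 266.4 102. ]
mid [599.2  91.2 137. ]
tallfoot [616.8 178.8  14. ]
```

View pics/crop.png

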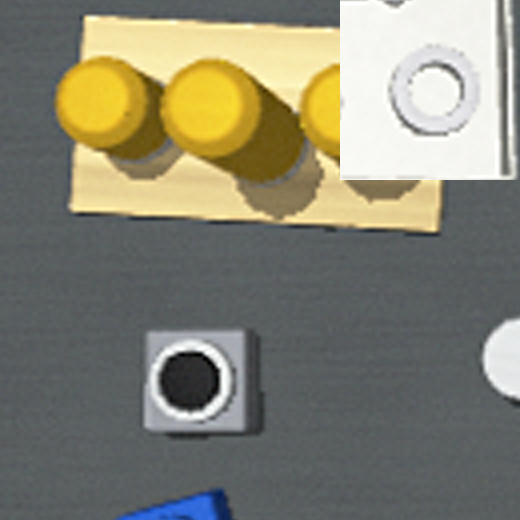

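```bash
python3 - <<'E'
import pickle;from h import *
d=pickle.load(open("d.pkl","rb"));t=d["top"]
f=lambda x,y:((x+480.5)/4-.5,(y+480.5)/4-.5)
print("bell",back(t,f(189,381),62),"tall",back(t,f(209,104),177),"tallgeo")
print("ring",back(t,((1240+94.5+.5)/4-.5,(540+89.5+.5)/4-.5),18))
q=[.178435,.983951,-.0009,-.0002];M=R.from_quat(q).as_matrix();print(M)
E
```

```text
bell [422.07017509 222.30813336  62.        ] tall [600.55176102 175.51183909 177.        ] tallgeo
ring [ 582.48328576 -263.1363076    18.        ]
[[-9.36321788e-01  3.51142420e-01 -7.14763779e-04]
 [ 3.51143140e-01  9.36320248e-01 -1.69973870e-03]
 [ 7.23974384e-05 -1.84248678e-03 -9.99998300e-01]]
```

>>> carry_out([
  [[0,-20,-15.5,0,0,0,0],[0,-20,-15.5,0,0,0,0],[0,-20,-15.5,0,0,0,0],[0,-20,-15.5,0,0,0,0],[0,-20,-15.5,0,0,0,0],[0,-20,-15.5,0,0,0,0],[0,-20,-15.5,0,0,0,0],[0,-20,-15.5,0,0,0,0],[0,-20,-15.5,0,0,0,0],[0,-20,-15.5,0,0,0,0],[0,-20,-15.5,0,0,0,0],[0,-20,-15.5,0,0,0,0],[0,-20,-15.5,0,0,0,0],[0,-20,-15.5,0,0,0,0],[0,-20,-15.5,0,0,0,0],[0,-18,-15,0,0,0,0],[0,0,0,0,0,0,0],[0,0,0,0,0,0,0]],
])

```text
clock: 2.35
ee_pos: [421.2, 218.8, 196.0]
tcp_rot: [0.178, 0.984, 0.0, -0.0]
contact_force: [0.1, -0.1, 0.2]
opening: 0.3
finger_force: 0.0
```

```bash
cat > w.py <<'E'
import sys,pickle;from h import *
from station import robot,optics
o=robot.get_obs();c=optics.capture("wrist");pickle.dump((o,c),open("w.pkl","wb"))
im=cv2.resize(c["image"][:,:,::-1],(800,600),interpolation=cv2.INTER_CUBIC)
p=proj(c,[float(v) for v in sys.argv[2:5]],o)/.64;print(p)
cv2.imwrite(f"pics/{sys.argv[1]}.png",im)
E
python3 w.py w1 422 222 62
```

```text
[401.60748466 286.14728634]
```

View pics/w1.png

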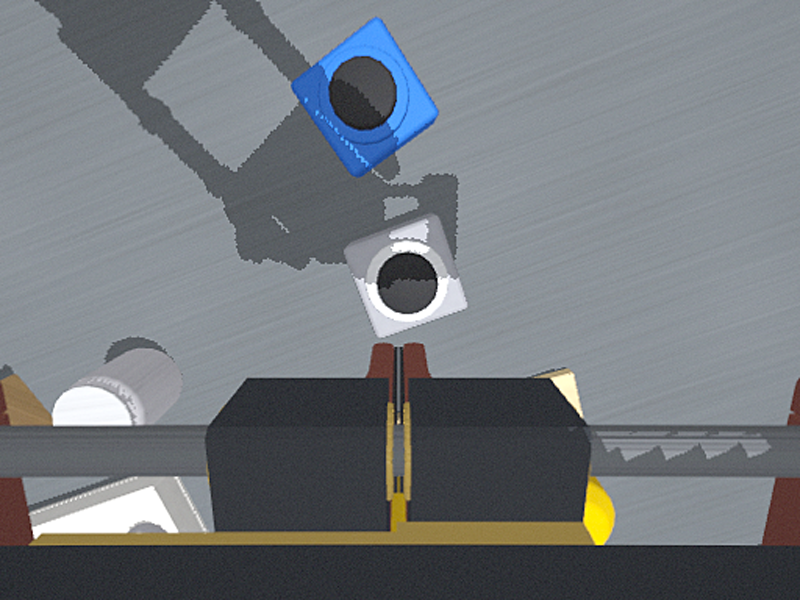

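The grey button's cap centre is at (407,283), close to the predicted (402,286). The blue look-alike is at (363,92) and stays well clear.

```bash
python3 - <<'E'
import pickle;from h import *
o,c=pickle.load(open("w.pkl","rb"))
p=back(c,(407*.64,283*.64),62,o);M=R.from_quat(o["tcp_rot"]).as_matrix()
print(p,o["ee_pos"],M.T@(p-o["ee_pos"]))
E
```

```text
[421.22593731 226.29653434  62.        ] [421.21748602 218.75484684 195.99612915] [  2.55477616   7.06602198 133.99770222]
```

>>> carry_out([
  [[0,2,5.5,20,0,0,0],[0,0,0,20,0,0,0],[0,0,0,20,0,0,0],[0,0,0,20,0,0,0],[0,0,0,20,0,0,0],[0,0,0,16,0,0,0],[0,0,0,8,0,0,0],[0,0,0,4,0,0,0],[0,0,0,2,0,0,0],[0,0,0,2,0,0,0],[0,0,0,2,0,0,0],[0,0,0,0,0,0,0],[0,0,0,0,0,0,0]],
])

```text
clock: 4.03
ee_pos: [421.6, 224.3, 62.3]
tcp_rot: [0.178, 0.984, 0.0, 0.0]
contact_force: [-0.8, -0.2, -0.0]
opening: 1.0
finger_force: 0.0
```

>>> carry_out([
  [[0,0,0,2,0,0,0],[0,0,0,2,0,0,0],[0,0,0,1.5,0,0,0],[0,0,0,1.5,0,0,0],[0,0,0,0,0,0,0],[0,0,0,0,0,0,0]],
])

```text
clock: 4.78
ee_pos: [421.6, 224.3, 55.3]
tcp_rot: [0.178, 0.984, 0.0, 0.0]
contact_force: [-0.4, 0.2, 0.1]
opening: 0.4
finger_force: 0.0
```

```bash
python3 w.py w2 421.2 226.3 62; python3 - <<'E'
from station import optics;import cv2
c=optics.capture("scene")["image"][:,:,::-1]
a=cv2.resize(c[130:250,290:430],None,fx=4,fy=4,interpolation=cv2.INTER_CUBIC)
b=cv2.resize(cv2.imread("pics/w2.png"),None,fx=.5,fy=.5)
import numpy as np
cv2.imwrite("pics/s2.png",a)
E
```

```text
[400.67182093 352.91473391]
```

View pics/w2.png

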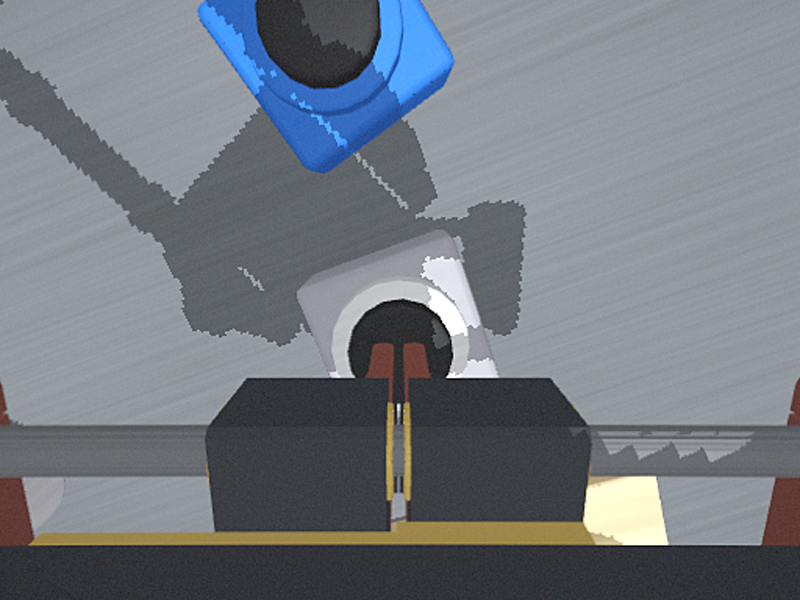

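View pics/s2.png

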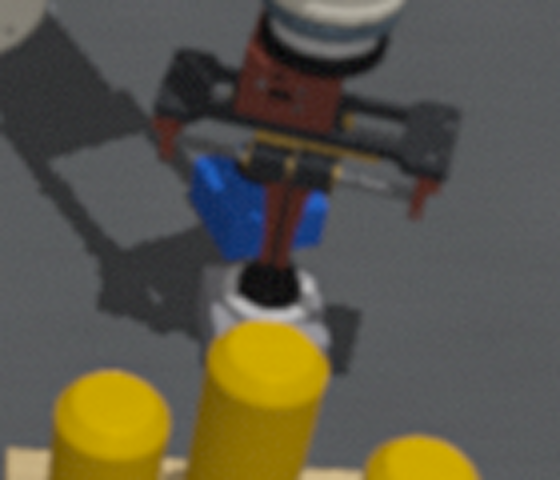

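The fingertips are over the cap, at (398,345) in the wrist view, but there is no force yet. I'll lower gently until there is one.

>>> carry_out([
  [[0,0,0,1,0,0,0],[0,0,0,1,0,0,0],[0,0,0,0,0,0,0],[0,0,0,0,0,0,0]],
])

```text
clock: 5.38
ee_pos: [421.6, 224.3, 53.2]
tcp_rot: [0.178, 0.984, -0.0, -0.0]
contact_force: [0.1, 0.7, -0.4]
opening: 0.5
finger_force: 0.0
```

>>> carry_out([
  [[0,0,0,1,0,0,0],[0,0,0,1,0,0,0],[0,0,0,0,0,0,0]],
])

```text
clock: 5.75
ee_pos: [421.5, 224.2, 51.1]
tcp_rot: [0.178, 0.984, -0.0, -0.0]
contact_force: [-0.7, 0.9, -0.6]
opening: 0.4
finger_force: 0.0
```

```bash
python3 - <<'E'
import pickle;from h import *
from station import robot
o,c=pickle.load(open("w.pkl","rb"));d=pickle.load(open("d.pkl","rb"))
print("he",np.array(c["hand_eye"]).round(3),"f",K(c)[0,0],"tip px",proj(c,o["ee_pos"],o)/.64)
for z in(45,50,55,60): print(z,back(c,(348*.64,345*.64),z,o)[:2],back(c,(453*.64,345*.64),z,o)[:2],np.linalg.norm(back(c,(348*.64,345*.64),z,o)-back(c,(453*.64,345*.64),z,o)))
f=((189+480.5)/4-.5,(381+480.5)/4-.5)
for z in(50,56,62): print(back(d["top"],f,z))
q=robot.get_obs();print(q["contact_force"],q["wrist_torque"],q["tau"],q["joint_positions"],q["ee_pos"])
E
```

```text
he [[ 0.00000e+00 -9.71000e-01 -2.39000e-01  6.58500e+01]
 [ 1.00000e+00 -0.00000e+00  1.00000e-03  5.09000e-01]
 [-1.00000e-03 -2.39000e-01  9.71000e-01 -1.89093e+02]
 [ 0.00000e+00  0.00000e+00  0.00000e+00  1.00000e+00]] f 302.23268570068785 tip px [396.38796645 350.04663537]
45 [415.20492691 203.70515009] [431.57671527 247.33233798] 46.59792889523698
50 [413.82363233 204.81241325] [429.78481628 247.34543139] 45.42925296677539
55 [412.44233774 205.91967641] [427.99291729 247.3585248 ] 44.26057703831387
60 [411.06104316 207.02693958] [426.2010183  247.37161821] 43.09190110985225
[421.82492855 225.71460862  50.        ]
[421.94755182 224.01137099  56.        ]
[422.07017509 222.30813336  62.        ]
[-0.69549279  0.94346596 -0.555176  ] [-0.02586004 -0.01852978 -0.03479344] [-4.41973702e-05 -3.04861736e+01 -4.01516962e+01  4.05854511e-02
  5.21228160e-02  3.71076396e-06] [ 4.17592859e-01 -2.23928162e-01  1.78890599e+00  1.29069139e-05
  1.57681581e+00 -7.94392920e-01] [421.52347071 224.22676557  51.10443709]
```

```bash
python3 - <<'E'
from station import optics;import cv2,numpy as np
c=optics.capture("wrist")["image"][:,:,::-1]
a=cv2.resize(c[140:250,180:330],None,fx=4,fy=4,interpolation=cv2.INTER_CUBIC)
b=cv2.resize(cv2.resize(cv2.imread("pics/w2.png"),(512,384))[140:250,180:330],None,fx=2,fy=2)
s=optics.capture("scene")["image"][:,:,::-1]
s=cv2.resize(s[170:225,330:385],None,fx=4,fy=4,interpolation=cv2.INTER_CUBIC)
a=cv2.convertScaleAbs(cv2.copyMakeBorder(a,0,10,0,200,0),alpha=1.5)
a[:220,600:800]=s[:,:200]
cv2.imwrite("pics/w3.png",a)
E
```

```text
(no output)
```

View pics/w3.png

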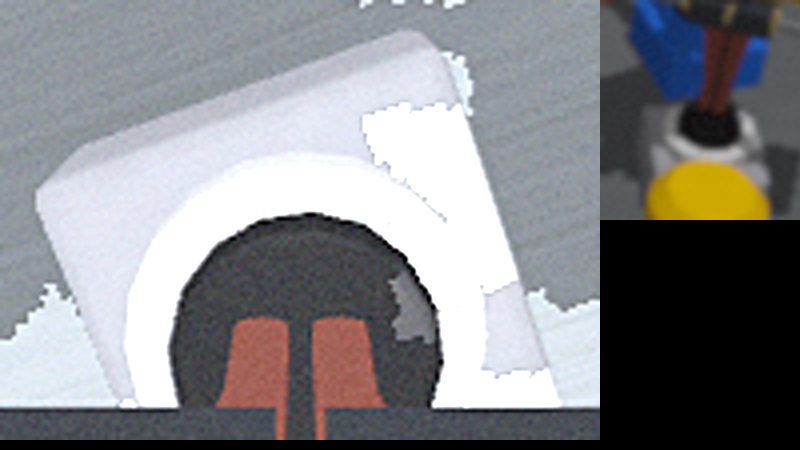

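The tips are still over the cap in the wrist crop, well inside its rim, and there is still no force. I'll continue down in small steps.

>>> carry_out([
  [[0,0,0,1,0,0,0],[0,0,0,1,0,0,0],[0,0,0,0,0,0,0]],
])

```text
clock: 6.22
ee_pos: [421.5, 224.3, 49.1]
tcp_rot: [0.178, 0.984, -0.0, -0.0]
contact_force: [-0.4, 0.4, -0.6]
opening: 0.1
finger_force: 0.0
```

>>> carry_out([
  [[0,0,0,1,0,0,0],[0,0,0,0,0,0,0]],
])

```text
clock: 6.48
ee_pos: [421.5, 224.2, 48.1]
tcp_rot: [0.178, 0.984, -0.0, -0.0]
contact_force: [-0.8, -0.0, 0.7]
opening: 0.3
finger_force: 0.0
```

```bash
python3 - <<'E'
import pickle;from h import *
from station import robot,optics
d=pickle.load(open("d.pkl","rb"));s=d["scene"]
for z in(48,55.3,62,75): print(z,(proj(s,(421.6,224.3,z))-[290,130]+.5)*4-.5)
# now: compare crops, both at 5x, from start (no robot) and now
c=optics.capture("scene")
f=lambda im:cv2.resize(im[175:225,330:390,::-1],None,fx=6,fy=6,interpolation=cv2.INTER_CUBIC)
a=f(s["image"]);b=f(c["image"])
for z,col in((48,(0,0,255)),(62,(0,255,0))):
    p=(proj(s,(421.6,224.3,z))-[330,175]+.5)*6;cv2.circle(b,tuple(p.astype(int).tolist()),3,col,-1);print(p)
cv2.imwrite("pics/s3.png",cv2.convertScaleAbs(np.hstack([a,b]),alpha=1.8))
E
```

```text
48 [265.13446022 291.43834039]
55.3 [266.85350478 283.51076923]
62 [268.443698   276.17510967]
75 [271.56360987 261.77632891]
[158.45169033 167.90751059]
[163.415547  145.0126645]
```

View pics/s3.png

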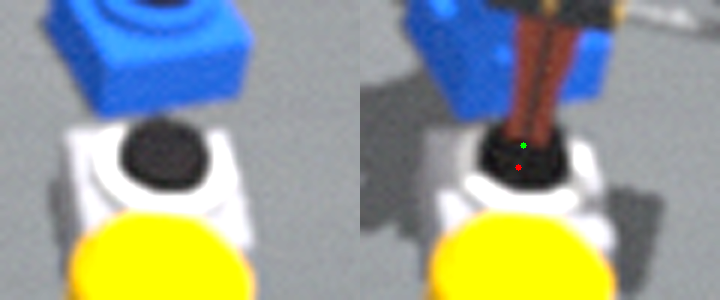

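The visible fingertips end near (525,150) in this crop, at about z 62 on the button axis, while the state reads 48. The fingers therefore end about 14–20 mm short of the reported TCP. I'll find contact by force and use it as a height calibration.

```bash
python3 - <<'E'
from station import robot
print(robot.pinch_z,[a for a in dir(robot) if a[0]!='_'])
E
```

```text
18.700000000000003 ['Unreachable', 'get_obs', 'pinch_z']
```

>>> carry_out([
  [[0,0,0,1,0,0,0],[0,0,0,1,0,0,0],[0,0,0,0,0,0,0]],
])

```text
clock: 6.9
ee_pos: [421.5, 224.2, 46.1]
tcp_rot: [0.178, 0.984, -0.0, -0.0]
contact_force: [0.5, -0.8, -0.9]
opening: 0.5
finger_force: 0.0
```

>>> carry_out([
  [[0,0,0,1,0,0,0],[0,0,0,1,0,0,0],[0,0,0,0,0,0,0]],
])

```text
clock: 7.28
ee_pos: [421.5, 224.2, 44.1]
tcp_rot: [0.178, 0.984, -0.0, -0.0]
contact_force: [-0.0, 0.0, 0.5]
opening: 0.5
finger_force: 0.0
```

>>> carry_out([
  [[0,0,0,1,0,0,0],[0,0,0,0,0,0,0]],
])

```text
clock: 7.52
ee_pos: [421.5, 224.2, 43.1]
tcp_rot: [0.178, 0.984, -0.0, -0.0]
contact_force: [0.1, -0.1, 0.7]
opening: 0.5
finger_force: 0.0
```

>>> carry_out([
  [[0,0,0,1,0,0,0],[0,0,0,0,0,0,0]],
])

```text
clock: 7.78
ee_pos: [421.5, 224.2, 42.1]
tcp_rot: [0.178, 0.984, -0.0, -0.0]
contact_force: [-0.6, 0.5, 1.0]
opening: 0.7
finger_force: 0.0
```

>>> carry_out([
  [[0,0,0,1,0,0,0],[0,0,0,0,0,0,0]],
])

```text
clock: 8.02
ee_pos: [421.6, 224.2, 41.1]
tcp_rot: [0.178, 0.984, -0.0, -0.0]
contact_force: [-0.3, 0.4, -0.8]
opening: 0.5
finger_force: 0.0
```

>>> carry_out([
  [[0,0,0,1,0,0,0],[0,0,0,0,0,0,0]],
])

```text
clock: 8.28
ee_pos: [421.5, 224.2, 40.1]
tcp_rot: [0.178, 0.984, -0.0, -0.0]
contact_force: [-0.3, -0.2, 0.3]
opening: 0.6
finger_force: 0.0
```

>>> carry_out([
  [[0,0,0,1,0,0,0],[0,0,0,0,0,0,0]],
])

```text
clock: 8.52
ee_pos: [421.5, 224.3, 39.1]
tcp_rot: [0.178, 0.984, -0.0, -0.0]
contact_force: [-0.7, -0.7, -0.1]
opening: 0.6
finger_force: 0.0
```

>>> carry_out([
  [[0,0,0,1,0,0,0],[0,0,0,0,0,0,0]],
])

```text
clock: 8.78
ee_pos: [421.5, 224.2, 38.1]
tcp_rot: [0.178, 0.984, -0.0, -0.0]
contact_force: [0.0, -0.0, 0.0]
opening: 0.7
finger_force: 0.0
```

```bash
cat > m.py <<'E'
from h import *
from station import robot,optics
o=robot.get_obs();w=optics.capture("wrist");s=optics.capture("scene")
g=w["image"].astype(int).mean(2)
for v in(205,212,218,222,226):
    r=g[v,200:312]; i=np.where(r<95)[0]; print(v,200+i.min(),200+i.max(),end=" | ")
im=s["image"].astype(int); red=(im[...,0]-im[...,1]>25)&(im[...,0]-im[...,2]>25)&(im[...,1]<90)
sub=red[150:215,330:385]; ys,xs=np.where(sub); print("\nlowest red",ys.max()+150,(xs[ys==ys.max()]+330),o["ee_pos"])
for z in(38,50,62,74): print(z,proj(s,(*o["ee_pos"][:2],z)))
# collar outer edges row in wrist col 256 brightness
print(g[170:225,256].astype(int))
E
python3 m.py
```

```text
205 235 311 | 212 228 284 | 218 224 288 | 222 222 290 | 226 222 291 | 
lowest red 201 [359] [421.52941007 224.23623444  38.11932471]
38 [355.29775115 205.15391817]
50 [355.99796957 201.92484616]
62 [356.70765544 198.6503648 ]
74 [357.42699373 195.32954635]
[156 159 156 158 161 158 160 158 158 157 158 162 169 169 173 202 201 199
 200 199 199 201 201 200 197 198 203 223  16  32  34  42  39  55  60  50
  51  54  41  41  49  47  46  51  47  51  47  48  44  45  53  50  42  47
  47]
```

```bash
cat > fit.py <<'E'
import pickle,sys;from h import *
from scipy.optimize import least_squares
def arc(c,u0,v0,vmax,thr=110):
    g=cv2.GaussianBlur(c["image"],(3,3),0).astype(float).mean(2);P=[]
    for a in np.radians(np.arange(-178,0,4)):
        for r in np.arange(18,60,.25):
            u,v=u0+r*np.cos(a),v0+r*np.sin(a)
            if v>vmax: break
            val=cv2.getRectSubPix(g.astype(np.float32),(1,1),(u,v))[0,0]
            if val>thr: P.append((u,v));break
    return np.array(P)
def fit(c,o,P,rad=22):
    a=np.linspace(0,2*np.pi,360,endpoint=False)
    def res(q):
        C=np.c_[q[0]+rad*np.cos(a),q[1]+rad*np.sin(a),np.full(360,q[2])]
        r,t=pose(c,o);x=cv2.projectPoints(C,cv2.Rodrigues(r)[0],t,K(c),np.array([c["k1"],0,0,0,0.]))[0][:,0]
        return np.sqrt(((P[:,None]-x[None])**2).sum(2)).min(1)
    s=least_squares(res,[421,225,58],loss="soft_l1",f_scale=.5);return s.x,np.median(s.fun)
if __name__=="__main__":
    from station import robot,optics
    o,c=pickle.load(open("w.pkl","rb"));P=arc(c,257,221,219);print("w2",o["ee_pos"][2],len(P),fit(c,o,P),P[:,1].min())
    o=robot.get_obs();c=optics.capture("wrist");pickle.dump((o,c),open("w4.pkl","wb"));P=arc(c,256,227,226);print("now",o["ee_pos"][2],len(P),fit(c,o,P),P[:,1].min())
E
python3 fit.py
```

```text
w2 55.27246957130737 41 (array([423.01354597, 225.18259264,  50.10113298]), np.float64(0.2749613060218593)) 190.75
now 38.2358574029113 43 (array([423.32476668, 225.08407538,  48.98472183]), np.float64(0.23662269107029485)) 197.32246950477023
```

```bash
cat > t.py <<'E'
import pickle,sys;from h import *
from station import robot,optics
o=robot.get_obs();w=optics.capture("wrist");s=optics.capture("scene")
pickle.dump((o,w,s),open(f"t_{sys.argv[1]}.pkl","wb"))
im=s["image"].astype(int);redn=(im[...,0]-im[...,2])
print(o["ee_pos"].round(2),o["tau"][[1,2]].round(3),o["contact_force"].round(2))
print(redn[190:207,354:361].mean(1).astype(int)); print(w["image"].astype(int).mean(2)[185:208,256].astype(int))
E
python3 t.py 38
```

```text
[421.58 224.26  38.23] [-30.58  -39.965] [ 0.47 -0.04  0.19]
[14 11 13 16 23 32 34 33 34 33 28 18  6  1  1  0  0]
[201 202 199 200 199 199 200 202 201 200 197 205 224  11  35  34  37  43
  57  57  54  50  43]
```

>>> carry_out([
  [[0,0,0,-3,0,0,0],[0,0,0,-3,0,0,0],[0,0,0,0,0,0,0]],
])

```text
clock: 9.4
ee_pos: [421.9, 224.4, 44.8]
tcp_rot: [0.178, 0.984, 0.0, 0.0]
contact_force: [0.7, 0.1, 0.2]
opening: 0.2
finger_force: 0.0
```

```bash
python3 t.py 44
```

```text
[421.87 224.38  44.77] [-30.577 -40.133] [0.66 0.12 0.25]
[ 8  9 10 14 23 29 33 32 28 20  7  1  2  0  0  0  0]
[198 199 198 199 200 201 200 199 205 222   6  38  37  40  42  56  56  50
  46  48  49  44  53]
```

>>> carry_out([
  [[0,0,0,-10,0,0,0],[0,0,0,-10,0,0,0],[0,0,0,0,0,0,0]],
])

```text
clock: 9.88
ee_pos: [422.4, 224.6, 65.9]
tcp_rot: [0.178, 0.984, 0.001, 0.001]
contact_force: [0.4, 0.3, -0.3]
opening: 0.5
finger_force: 0.0
```

```bash
python3 t.py 64
```

```text
[422.42 224.62  65.89] [-30.477 -40.497] [ 0.38  0.26 -0.27]
[ 2  4  0 -7 -6 -1  0  0  0  0  0  1  1  0  1  0  0]
[204 219   9  28  39  35  57  58  48  49  51  43  43  49  47  51  45  48
  43  47  43  44  48]
```

Nothing has been pressed so far: the tip still moves freely and the cap looks unchanged. The real fingertips end roughly 20–25 mm above the reported TCP, so I'll go down again and on until contact.

>>> carry_out([
  [[0,0,0,10,0,0,0],[0,0,0,10,0,0,0],[0,0,0,7,0,0,0],[0,0,0,1,0,0,0],[0,0,0,1,0,0,0],[0,0,0,0,0,0,0]],
])

```text
clock: 10.72
ee_pos: [421.7, 224.3, 35.6]
tcp_rot: [0.178, 0.984, 0.0, 0.0]
contact_force: [-2.5, -0.9, 1.4]
opening: 0.3
finger_force: 0.8
```

>>> carry_out([
  [[0,0,0,1,0,0,0],[0,0,0,1,0,0,0]],
])

```text
clock: 10.98
ee_pos: [421.8, 224.3, 33.5]
tcp_rot: [0.178, 0.984, 0.0, 0.0]
contact_force: [-0.6, -0.7, 2.3]
opening: 0.6
finger_force: 1.4
```

>>> carry_out([
  [[0,0,0,1,0,0,0],[0,0,0,1,0,0,0]],
])

```text
clock: 11.22
ee_pos: [421.8, 224.3, 31.5]
tcp_rot: [0.178, 0.984, 0.0, 0.0]
contact_force: [-1.3, -0.7, 3.8]
opening: 0.5
finger_force: 2.0
```

>>> carry_out([
  [[0,0,0,1,0,0,0],[0,0,0,0,0,0,0]],
])

```text
clock: 11.48
ee_pos: [421.8, 224.3, 30.4]
tcp_rot: [0.178, 0.984, 0.0, 0.0]
contact_force: [-1.0, -0.3, 5.8]
opening: 0.9
finger_force: 2.2
```

>>> carry_out([
  [[0,0,0,1,0,0,0],[0,0,0,0,0,0,0]],
])

```text
clock: 11.72
ee_pos: [421.8, 224.3, 29.9]
tcp_rot: [0.178, 0.984, 0.0, 0.0]
contact_force: [-1.1, -1.1, 7.5]
opening: 0.8
finger_force: 3.6
```

>>> carry_out([
  [[0,0,0,1.5,0,0,0],[0,0,0,0,0,0,0],[0,0,0,0,0,0,0]],
])

```text
clock: 12.1
ee_pos: [421.9, 224.4, 29.8]
tcp_rot: [0.178, 0.984, 0.0, 0.001]
contact_force: [-4.5, -1.7, 14.2]
opening: 0.4
finger_force: 7.0
```

The button is bottomed: 14 N with no further travel at a reading of 29.8. Closed, the real tips end about 26 mm above the reported TCP. I'll check whether that also holds with the gripper open, using the start picture, and lift off meanwhile.

>>> carry_out([
  [[0,0,0,-2,0,0,0],[0,0,0,-4,0,0,0],[0,0,0,-10,0,0,0],[0,0,0,-20,0,0,0],[0,0,0,-25,0,0,0],[0,0,0,-25,0,0,0],[1,0,0,-25,0,0,0],[1,0,0,-25,0,0,0],[1,0,0,-20,0,0,0],[1,0,0,-20,0,0,0],[1,0,0,-20,0,0,0],[1,0,0,-10,0,0,0],[1,0,0,0,0,0,0],[1,0,0,0,0,0,0]],
])

```text
clock: 13.85
ee_pos: [421.4, 224.2, 232.9]
tcp_rot: [0.178, 0.984, -0.0, -0.001]
contact_force: [0.1, -0.3, -0.2]
opening: 76.8
finger_force: 0.0
```

```bash
python3 - <<'E'
import pickle;from h import *
from station import robot,optics
o=robot.get_obs();w=optics.capture("wrist");s=optics.capture("scene");pickle.dump((o,w,s),open("open.pkl","wb"))
print(o["ee_pos"],o["opening"])
M=R.from_quat(o["tcp_rot"]).as_matrix()
f=lambda im,n:cv2.resize(np.ascontiguousarray(im[:,:,::-1]),None,fx=n,fy=n,interpolation=cv2.INTER_CUBIC)
A=f(s["image"],4);B=f(w["image"],1)
c0=proj(s,o["ee_pos"])
for y in(-44,44):
  for z,col in((0,(0,0,255)),(-26,(0,255,0))):
    p=o["ee_pos"]+M@np.array([0,y,z]);q=(proj(s,p)+.5)*4
    cv2.circle(A,tuple(q.astype(int).tolist()),3,col,-1)
    q=proj(w,p,o);cv2.circle(B,tuple(q.astype(int).tolist()),2,col,-1)
x,y=(c0*4).astype(int);A=A[max(0,y-220):y+164,max(x-144,0):x+144]
print(A.shape,B.shape)
h=min(A.shape[0],384);cv2.imwrite("pics/open.png",np.hstack([B[:h],A[:h]]))
E
```

```text
[421.35623911 224.15276139 232.93363734] 76.82646610277095
(384, 288, 3) (384, 512, 3)
```

View pics/open.png

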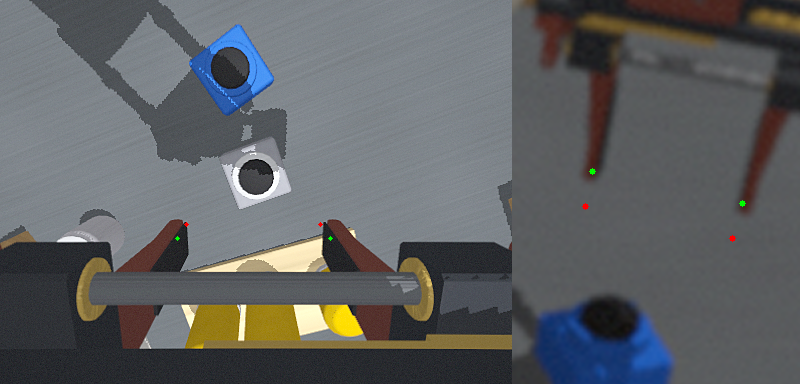

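The picture shows the open tips at the green marks (reported TCP minus 26 mm) in both views. So the true tip z is the reading plus 26 mm with the gripper open as well. Next: go above the tall filter, high and closed, and cross-check its position.

```bash
python3 - <<'E'
import pickle;from h import *
d=pickle.load(open("d.pkl","rb"));s=d["scene"];t=d["top"]
for r in(218,221): print(back(s,(357,r),177))
# top view: yellow mask; bright circle of tall
c=t["image"].astype(int);m=(c[...,0]-c[...,2]>150)&(c[...,0]>200)
n,l,st,ce=cv2.connectedComponentsWithStats(m.astype(np.uint8)[120:185,120:240])
for i in range(1,n):
    if st[i,4]>100: print(st[i],ce[i]+[120,120],[back(t,ce[i]+[120,120],z).round(1) for z in(177,)])
# small ring / large ring in tray
for z in (15,18): print(back(t,(333.1,156.9),z))
E
```

```text
[605.61712558 177.31240181 177.        ]
[614.62113043 175.87467584 177.        ]
[ 15  14  18  19 266] [143.57894737 143.48496241] [array([607.9, 248.5, 177. ])]
[ 41  15  21  21 311] [170.8488746 145.2733119] [array([601.5, 178.1, 177. ])]
[ 76  16  19  20 292] [205.31849315 145.32876712] [array([599.1,  89.7, 177. ])]
[ 583.18958745 -263.26483895   15.        ]
[ 582.79179169 -262.70323208   18.        ]
```

>>> carry_out([
  [[0,-20,2,0,0,0,0],[0,-20,2,0,0,0,0],[0,-20,2,0,0,0,0],[0,-20,2,0,0,0,0],[0,-20,2,0,0,0,0],[0,-20,2,0,0,0,0],[0,-20,2,0,0,0,0],[0,-20,2,0,0,0,0],[0,-20,1,0,0,0,0],[0,-5,0,0,0,0,0],[0,0,0,0,0,0,0],[0,0,0,0,0,0,0]],
])

```text
clock: 15.45
ee_pos: [600.3, 175.5, 233.9]
tcp_rot: [0.178, 0.984, 0.0, -0.0]
contact_force: [0.1, -0.4, -0.6]
opening: 0.3
finger_force: 0.0
```

>>> carry_out([
  [[0,-0.5,2.5,12,0,0,0],[0,0,0,12,0,0,0],[0,0,0,12,0,0,0],[0,0,0,8,0,0,0],[0,0,0,5,0,0,0],[0,0,0,2,0,0,0],[0,0,0,0,0,0,0]],
])

```text
clock: 16.32
ee_pos: [602.2, 177.4, 183.0]
tcp_rot: [0.178, 0.984, 0.0, 0.0]
contact_force: [-0.5, -0.1, -0.2]
opening: 0.4
finger_force: 0.0
```

```bash
python3 - <<'E'
from h import *
from station import robot,optics
o=robot.get_obs();s=optics.capture("scene");w=optics.capture("wrist")
print(o["ee_pos"],o["contact_force"])
u,v=proj(s,(601,177,177)).astype(int)
a=cv2.resize(np.ascontiguousarray(s["image"][v-50:v+50,u-40:u+40,::-1]),None,fx=4,fy=4,interpolation=cv2.INTER_CUBIC)
b=cv2.resize(np.ascontiguousarray(w["image"][...,::-1]),(480,360));b=cv2.copyMakeBorder(b,0,40,0,0,0)
cv2.imwrite("pics/filt.png",np.hstack([a,b]));print(u-40,v-50,(proj(s,(601,177,177))-[u-40,v-50])*4,(proj(s,(601,177,207))-[u-40,v-50])*4)
E
```

```text
[602.23832753 177.35129466 182.97965229] [-0.454015   -0.05559046 -0.22667216]
316 166 [162.06782586 201.89642326] [170.9861176  162.30557458]
```

View pics/filt.png

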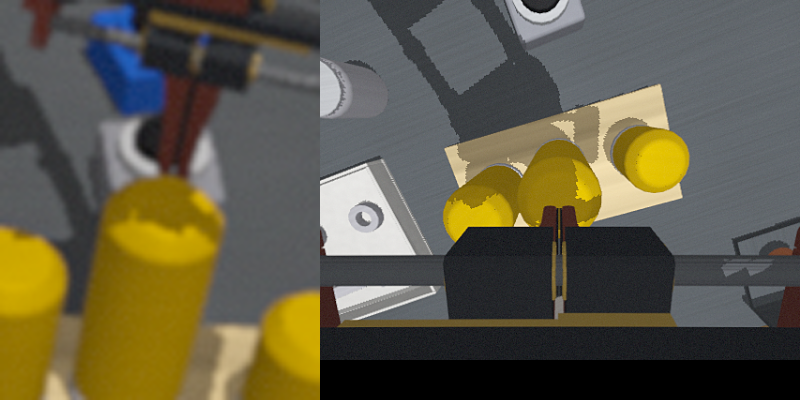

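In the scene crop the tips at (175,170) are centred over the tall filter's top at (165,205), with a clear gap of about 3 cm. Holding for 2.5 s.

>>> carry_out([
  [[0,0,0,0,0,0,0],[0,0,0,0,0,0,0],[0,0,0,0,0,0,0],[0,0,0,0,0,0,0],[0,0,0,0,0,0,0],[0,0,0,0,0,0,0],[0,0,0,0,0,0,0],[0,0,0,0,0,0,0],[0,0,0,0,0,0,0],[0,0,0,0,0,0,0],[0,0,0,0,0,0,0],[0,0,0,0,0,0,0],[0,0,0,0,0,0,0],[0,0,0,0,0,0,0],[0,0,0,0,0,0,0],[0,0,0,0,0,0,0],[0,0,0,0,0,0,0],[0,0,0,0,0,0,0],[0,0,0,0,0,0,0],[0,0,0,0,0,0,0]],
])

```text
clock: 18.92
ee_pos: [602.1, 177.4, 182.7]
tcp_rot: [0.178, 0.984, -0.0, 0.0]
contact_force: [-0.3, -0.1, 0.2]
opening: 0.2
finger_force: 0.0
```

>>> carry_out([
  [[0,0,0,-10,0,0,0],[0,0,0,-15,0,0,0],[0,0,0,-15,0,0,0],[0,-8,-25,0,0,0,0],[0,-8,-25,0,0,0,0],[0,-8,-25,0,0,0,0],[0,-8,-25,0,0,0,0],[0,-8,-25,0,0,0,0],[0,-8,-25,0,0,0,0],[0,-8,-25,0,0,0,0],[0,-8,-25,0,0,0,0],[0,-8,-25,0,0,0,0],[0,-8,-25,0,0,0,0],[0,-8,-25,0,0,0,0],[0,-8,-25,0,0,0,0],[0,-8,-25,0,0,0,0],[0,-8,-25,0,0,0,0],[0,-8,-25,0,0,0,0],[0,-8,-25,0,0,0,0],[0,-8,-19,0,0,0,0]],
])

```text
clock: 21.42
ee_pos: [582.4, -263.9, 224.0]
tcp_rot: [0.179, 0.984, -0.0, 0.001]
contact_force: [-0.0, -0.2, 0.5]
opening: 0.6
finger_force: 0.0
```

>>> carry_out([
  [[0,0,0,10,0,0,0],[0,0,0,20,0,0,0],[0,0,0,20,0,0,0],[0,0,0,20,0,0,0],[0,0,0,20,0,0,0],[0,0,0,10,0,0,0],[0,0,0,0,0,0,0],[0,0,0,0,0,0,0]],
])

```text
clock: 22.42
ee_pos: [582.7, -262.9, 123.8]
tcp_rot: [0.178, 0.984, -0.0, 0.001]
contact_force: [0.0, -0.3, 0.5]
opening: 0.5
finger_force: 0.0
```

```bash
python3 - <<'E'
import pickle;from h import *
from station import robot,optics
o=robot.get_obs();w=optics.capture("wrist");pickle.dump((o,w),open("r.pkl","wb"))
print(o["ee_pos"],o["joint_positions"].round(2))
# scene-based ring centre (image before the robot came) via white/grey contour in start frame
s=pickle.load(open("d.pkl","rb"))["scene"]
for uv in((260*.64,400*.64),):
    for z in(11,18): print(back(s,uv,z))
E
```

```text
[ 582.72745322 -262.90347199  123.75037398] [-0.48  0.19  1.25  0.    1.7  -1.69]
[ 580.33398726 -263.15279285   11.        ]
[ 586.03861682 -261.26385195   18.        ]
```

>>> carry_out([
  [[0,0,0,15,0,0,0],[0,0,0,20,0,0,0],[0,0,0,20,0,0,0],[0,0,0,15,0,0,0],[0,0,0,12,0,0,0],[0,0,0,10,0,0,0],[0,0,0,6,0,0,0],[0,0,0,3,0,0,0],[0,0,0,0,0,0,0],[0,0,0,0,0,0,0]],
])

```text
clock: 23.72
ee_pos: [582.6, -262.9, 22.3]
tcp_rot: [0.178, 0.984, -0.0, 0.0]
contact_force: [-0.8, 0.1, 0.1]
opening: 0.4
finger_force: 0.0
```

```bash
python3 - <<'E'
import pickle;from h import *
from station import robot,optics
o=robot.get_obs();s=optics.capture("scene")
print(o["ee_pos"],o["contact_force"])
im=s["image"].astype(int);red=(im[...,0]-im[...,1]>35)&(im[...,0]-im[...,2]>35)
u,v=proj(s,(582.7,-263,49));print("exp tip",u,v,"ring",proj(s,(582.7,-263,18)))
u,v=int(u),int(v);ys,xs=np.where(red[v-30:v+20,u-15:u+15]);print("lowest red",ys.max()+v-30,xs[ys>=ys.max()-1].mean()+u-15)
E
```

```text
[ 582.6355528  -262.88324872   22.34343855] [-0.77763833  0.13005404  0.12205603]
exp tip 164.12440626314196 246.7037885690125 ring [165.91431182 254.93382083]
lowest red 242 163.0
```

```bash
python3 - <<'E'
from h import *
from station import optics
im=optics.capture("scene")["image"].astype(int)
for v in range(234,256): print(v,im[v,158:169].sum(1)//3,(im[v,158:169,0]-im[v,158:169,2]))
E
```

```text
234 [40 37 34 35 40 44 40 40 40 43 74] [21 10  6  6 16 25 34 33 31 27 18]
235 [40 40 41 36 41 40 42 37 38 46 75] [34 23 20 20 25 30 34 37 33 30 19]
236 [42 43 40 45 47 47 41 41 39 44 76] [38 30 36 38 36 36 39 37 36 31 19]
237 [43 39 42 43 48 45 42 36 37 41 72] [39 31 31 36 41 41 38 38 36 33 18]
238 [50 39 39 42 47 45 42 41 41 43 65] [34 35 29 36 39 39 37 34 35 31 22]
239 [53 41 40 40 44 45 43 38 39 39 58] [33 33 30 36 43 42 37 37 34 33 26]
240 [62 42 39 38 45 46 42 41 42 41 53] [26 34 29 34 40 40 39 34 35 34 28]
241 [69 47 37 40 46 43 46 41 42 40 49] [27 34 31 33 36 40 37 36 31 36 29]
242 [81 51 38 41 42 45 45 40 38 40 40] [23 33 32 28 39 39 39 33 36 33 34]
243 [90 59 43 40 41 43 46 39 38 36 42] [20 31 33 29 33 38 37 39 36 40 33]
244 [97 63 41 36 41 45 45 40 40 38 51] [17 28 36 30 36 38 35 37 37 36 28]
245 [104  71  47  39  38  47  43  42  40  44  64] [14 26 32 34 34 37 40 38 36 30 19]
246 [107  76  47  42  38  45  46  40  42  60  82] [13 23 36 30 36 37 38 40 34 21 12]
247 [108  83  53  40  43  43  43  40  48  71  97] [11 21 30 31 26 34 41 42 28 16  6]
248 [109  89  68  56  51  45  45  46  62  90 105] [ 6 12 21 22 25 29 39 35 19  7  3]
249 [113 101  92  85  77  68  56  61  82 102 111] [ 2  6 11 11  9 16 27 24 12  5  1]
250 [112 109 108 105 102  92  81  85  99 111 113] [ 2  3  2  4  2  9 14 13  6  2 -1]
251 [107 108 109 111 107 108 102 106 112 115 116] [1 0 2 1 1 2 6 6 4 3 2]
252 [108 106 106 107 111 113 113 118 118 122 119] [1 1 0 0 2 1 4 5 5 5 4]
253 [104 101 104 109 116 118 121 125 126 126 125] [2 1 0 1 3 3 5 5 7 8 9]
254 [101 102 106 115 122 125 128 127 129 130 126] [2 1 4 4 6 7 7 9 8 9 9]
255 [101 102 112 122 125 129 130 130 129 129 128] [0 2 5 6 7 9 8 8 9 9 8]
```

The tip ends at row 249 in the scene view, the same small difference from the expected row as over the filter. So the pointing height is consistent, there is no contact, and 24 s have been used.

```bash
python3 -c "
from station import order
print(order.hand_in())"
```

```text
the job is handed in; nothing more can be done
None
```

I pressed the call button to its stop and released it, held the fingertips about 3 cm above the tallest filter for 2.6 s, and handed in while pointing about 3 cm above the large ring with no contact. The real fingertips end about 26 mm above the reported TCP, so I set those heights from where the tips touched the button; hand-in gave no verdict.

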